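Pack the silver objective lenses into the lens case

ROBOT

A 7-joint arm with a two-finger parallel gripper is mounted at the origin on the work surface. World frame = base frame: x ahead of the robot, y to its left, z up, the work surface at z = 0. Lengths are in m, angles in rad, forces in N, time in s.
With the tool pointing down it reaches from about 0.4 to 0.9 m from the base axis. Payload 5.6 kg.
Tool frame: the origin (TCP) lies midway between the tips of the shut fingers; the grasp point (between the pads) lies 19 mm behind it; y points along the fingers, z is the direction in which the jaws open and shut, and the axes are right-handed (so a half turn about y gives the same grasp; the last joint's range is limited). The gripper opens to 92 mm and grips with 3 to 60 N. Pads are 20 mm wide; open, the fingers measure 128 mm over their backs; the gripper's body (75 mm by 189 mm) begins 69 mm behind the grasp point.
Start: joints at [1.093, 0.468, -0.012, 1.603, 0.006, 1.071, -0.056], TCP at [0.274, -0.59, 0.215] pointing down, gripper open.
Joint ranges: [-2.53, 2.53], [-0.31, 2.02], [-1.57, 1.55], [0.28, 2.44], [-1.29, 4.43], [0.15, 1.84], [-2.92, 2.92]. Speed limits (rad/s): [2.57, 2.57, 3.14, 3.14, 3.14, 3.14, 3.14].

INTERFACE

Orientations are given as a 3x3 rotation matrix whose columns are the frame's x, y, z axes.
In Python, from station import env, effector, solver, viewer, workorder, search_frame, tip_of gives the robot as it stands. Calls block until the motion is done:
- env.reach(position, orientation): joint-space move of the TCP to a pose.
- env.movel(position, frame=None, rate=0.15): straight line of the TCP; frame=None keeps the orientation; rate is the mean speed in m/s.
- env.goto_joints(angles): joint-space move.
- effector.release() and effector.grasp(squeeze=None): open the fingers fully, or close them until they stop; squeeze is the grip in N (None keeps the last).
- env.pause(seconds).
- solver.inverse_kinematics(position, orientation): joint angles nearest the present ones, or None.
- env.sense(): the state.
- viewer.read_camera(name): name is "side" or "top" or "wrist"; returns (picture, depth): 384x512x3 uint8, red, green, blue; 384x512 float32, m along the optical axis (not along the pixel's ray), 0 where there is no reading.
- viewer.camera_info(name): a dict with "intrinsics" (3x3 intrinsics, pixels), "eye" and "rotation" of the camera in the world; the wrist camera has in their place "T_tool_cam" (4x4, takes a point from camera to tool coordinates, whose origin is the TCP and whose axes are the tool frame's). Camera axes: x right, y up, looking along -z (the intrinsics and any distortion apply to the point x, -y, -z); pixel columns grow to the right and rows downward; lengths in m; the calibration is good to about 2 mm. A picture is of the moment at which its call begins: read the wrist's pose just before it. camera_info takes no time and is no camera call.
A pose or a line that the arm cannot do raises env.PlanningError and nothing moves.
- workorder.finish_job(): hands the job in, once; it reports no verdict.
Trained networks look in the newest picture that a camera, given by its name, has taken for a name from the list of things; names that differ only in an ending like _2 or _b are one class to them, and where a whole thing is asked for, a point or a joint stands for the part that bears it (a point fixed in the world has none). Each returns a list of dicts, best first, with "score" (0 to 1); they miss things now and then, are a little off and sometimes report something else, mostly with a low value. They report only what shows in the picture. A call takes as long as a camera call.
- search_frame(camera, name): "at" ([x, y, z] in m, in world coordinates, good to about 4 mm: the middle of the surface that is visible of it).
- tip_of(camera, name): "at" ([x, y, z] in m, in world coordinates, good to about 4 mm: a listed point, or the origin of a listed thing).
The state is a dict: "t": time; "joint_positions": joint angles; "joint_velocities": joint speeds; "tau": joint torques, N m; "ee_pos": TCP position; "tcp_rot": TCP orientation; "wrist_force": force on the tool from outside, world axes, zero at the start; "moment": the same for the moment, N m; "gripper_width": finger opening in m.
Only numpy, scipy, OpenCV 4.12 (cv2) and the standard library are available. Lean on these libraries where they do the work, as an engineer would, in place of code of your own. Each camera call takes 0.05 s, during which the arm holds its last target.

TASK

Put the four silver microscope objectives away in the lens case: each one upright, standing on the floor of the pocket that has the colour of its band. Set them down gently, without dropping them or knocking them over. The two black-barrelled objectives belong to another microscope: leave them standing where they are.

Things in the scene. Friction and masses are not known exactly. Their poses are not given: they have to be found in the camera images.
- silver_red: Objective lens, SILVER barrel and nose, red band; loose, 105 to 195 g, stands nose up, round about z. 64 mm tall: foot collar 34 mm wide, 8 mm high; plain barrel 30 mm wide from 8 to 46 mm up (grip here); red band and shoulder at 42 to 56 mm; nose 20 mm wide. Origin: centre of underside. Neighbours (lenses, small bottle, jar, eyepiece) are under 70 mm tall, centres at least 75 mm apart.
- silver_yellow: Objective lens, SILVER barrel and nose, yellow band; loose, 105 to 195 g, stands nose up, round about z. 64 mm tall: foot collar 34 mm wide, 8 mm high; plain barrel 30 mm wide from 8 to 46 mm up (grip here); yellow band and shoulder at 42 to 56 mm; nose 20 mm wide. Origin: centre of underside. Neighbours (lenses, small bottle, jar, eyepiece) are under 70 mm tall, centres at least 75 mm apart.
- silver_green: Objective lens, SILVER barrel and nose, green band; loose, 105 to 195 g, stands nose up, round about z. 64 mm tall: foot collar 34 mm wide, 8 mm high; plain barrel 30 mm wide from 8 to 46 mm up (grip here); green band and shoulder at 42 to 56 mm; nose 20 mm wide. Origin: centre of underside. Neighbours (lenses, small bottle, jar, eyepiece) are under 70 mm tall, centres at least 75 mm apart.
- silver_blue: Objective lens, SILVER barrel and nose, blue band; loose, 105 to 195 g, stands nose up, round about z. 64 mm tall: foot collar 34 mm wide, 8 mm high; plain barrel 30 mm wide from 8 to 46 mm up (grip here); blue band and shoulder at 42 to 56 mm; nose 20 mm wide. Origin: centre of underside. Neighbours (lenses, small bottle, jar, eyepiece) are under 70 mm tall, centres at least 75 mm apart.
- black_red: Look-alike: objective lens of the same shape and size and with the same red band, but with a BLACK barrel and black nose. It belongs to another microscope and stays where it stands. Loose; origin: centre of its underside, z up.
- black_blue: Look-alike: objective lens of the same shape and size and with the same blue band, but with a BLACK barrel and black nose. It belongs to another microscope and stays where it stands. Loose; origin: centre of its underside, z up.
- pocket_red: Pocket of red plastic, fixed in the open grey lens case: square tray, 62 mm outside, 52 mm inside, walls to 14 mm and dark floor 5 mm above its origin (centre of underside, 6 mm above the table; x, y along its sides). The four pockets stand two by two, 66 mm between centres, in changing order; the case is 154 mm square, rim 18 mm high, left or right of the lenses.
- pocket_yellow: Pocket of yellow plastic, fixed in the open grey lens case: square tray, 62 mm outside, 52 mm inside, walls to 14 mm and dark floor 5 mm above its origin (centre of underside, 6 mm above the table; x, y along its sides). The four pockets stand two by two, 66 mm between centres, in changing order; the case is 154 mm square, rim 18 mm high, left or right of the lenses.
- pocket_green: Pocket of green plastic, fixed in the open grey lens case: square tray, 62 mm outside, 52 mm inside, walls to 14 mm and dark floor 5 mm above its origin (centre of underside, 6 mm above the table; x, y along its sides). The four pockets stand two by two, 66 mm between centres, in changing order; the case is 154 mm square, rim 18 mm high, left or right of the lenses.
- pocket_blue: Pocket of blue plastic, fixed in the open grey lens case: square tray, 62 mm outside, 52 mm inside, walls to 14 mm and dark floor 5 mm above its origin (centre of underside, 6 mm above the table; x, y along its sides). The four pockets stand two by two, 66 mm between centres, in changing order; the case is 154 mm square, rim 18 mm high, left or right of the lenses.

How it is judged:
At the end, for the whole second after the job is handed in: Each silver objective stands upright (within 0.12 rad) and at rest on the floor of the pocket of its own colour (centre within 15 mm of the pocket's centre, underside less than 10 mm above the pocket's origin), and both black objectives stand upright within 20 mm of where they started (horizontal distance between silver_red and pocket_red below 0.015 m and z of silver_red in the frame of pocket_red between 0 and 0.01 m and angle between each of silver_red, silver_yellow, silver_green, silver_blue, black_red, black_blue's own z axis and vertical below 0.12 rad and linear speed of each of silver_red, silver_yellow, silver_green, silver_blue below 0.02 m/s and horizontal distance between silver_yellow and pocket_yellow below 0.015 m and z of silver_yellow in the frame of pocket_yellow between 0 and 0.01 m and horizontal distance between silver_green and pocket_green below 0.015 m and z of silver_green in the frame of pocket_green between 0 and 0.01 m and horizontal distance between silver_blue and pocket_blue below 0.015 m and z of silver_blue in the frame of pocket_blue between 0 and 0.01 m and distance of each of black_red, black_blue from where it was at the start of the episode below 0.02 m); the robot touches nothing.
It fails at once if a silver lens is dropped, thrown or knocked over (faster than 0.6 m/s while not in the fingers) ((linear speed of silver_red above 0.6 m/s and contact force between the fingers and silver_red below 0.05 N) or (linear speed of silver_yellow above 0.6 m/s and contact force between the fingers and silver_yellow below 0.05 N) or (linear speed of silver_green above 0.6 m/s and contact force between the fingers and silver_green below 0.05 N) or (linear speed of silver_blue above 0.6 m/s and contact force between the fingers and silver_blue below 0.05 N)).
It fails at once if the black red-banded look-alike is moved by more than 20 mm or tipped (distance of black_red from where it was at the start of the episode above 0.02 m or angle between black_red's own z axis and vertical above 0.3 rad).
It fails at once if the black blue-banded look-alike is moved by more than 20 mm or tipped (distance of black_blue from where it was at the start of the episode above 0.02 m or angle between black_blue's own z axis and vertical above 0.3 rad).
It also fails if it takes over 102 s, if anything falls off the work surface, if the arm or the gripper's body presses on something with over 40 N, if the wrist force passes 120 N, or if a joint passes its speed limit or range.

## Working session

There is one attempt and no reset: what is moved stays moved. The work goes in short steps, each a Python script; the robot and the scene stay as the last script left them, time stands still between calls to the robot, and variables do not carry over. Pictures are saved under pics/ and viewed, and the job is handed in when it is done.

```bash
ls; mkdir -p pics
python3 - <<'E'
from station import env,viewer
import cv2,numpy as np
s=env.sense();print(s['t'],s['ee_pos'],s['tcp_rot'],s['gripper_width'])
for c in ['top','side','wrist']:
    p,d=viewer.read_camera(c);cv2.imwrite(f'pics/{c}0.png',p[:,:,::-1]);np.savez(f'{c}0.npz',p=p,d=d)
    print(c,viewer.camera_info(c))
E
```

```text
pics
0.0 [ 0.27351757 -0.58900716  0.21365664] [[-9.06964877e-01 -8.25731747e-04  4.21205449e-01]
 [-4.21206247e-01  1.54972694e-03 -9.06963558e-01]
 [ 9.61551721e-05 -9.99998458e-01 -1.75335127e-03]] 0.0918258278323298
top {'intrinsics': array([[364.36677181,   0.        , 250.42475021],
       [  0.        , 364.36677181, 192.86808096],
       [  0.        ,   0.        ,   1.        ]]), 'eye': array([ 0.41749249, -0.02525629,  0.85093758]), 'rotation': array([[ 0.01862095,  0.98622205, -0.16437555],
       [-0.99950801,  0.01421165, -0.02796004],
       [-0.02523876,  0.16481532,  0.98600148]])}
side {'intrinsics': array([[443.27939198,   0.        , 256.74235648],
       [  0.        , 443.27939198, 198.44019654],
       [  0.        ,   0.        ,   1.        ]]), 'eye': array([-0.04061578,  0.54756018,  0.57133358]), 'rotation': array([[-0.68734503,  0.4084934 , -0.60057468],
       [-0.72625598, -0.37463893,  0.57636613],
       [ 0.01044311,  0.83233335,  0.55417699]])}
wrist {'intrinsics': array([[330.23944748,   0.        , 258.27537573],
       [  0.        , 330.23944748, 192.92090217],
       [  0.        ,   0.        ,   1.        ]]), 'T_tool_cam': array([[ 1.73621821e-03, -9.71932552e-01, -2.35253269e-01,
        -6.60857886e-02],
       [-3.32864729e-04,  2.35253049e-01, -9.71934099e-01,
        -1.69229206e-01],
       [ 9.99998437e-01,  1.76579719e-03,  8.49285618e-05,
        -5.99422249e-04],
       [ 0.00000000e+00,  0.00000000e+00,  0.00000000e+00,
         1.00000000e+00]])}
```

View pics/top0.png

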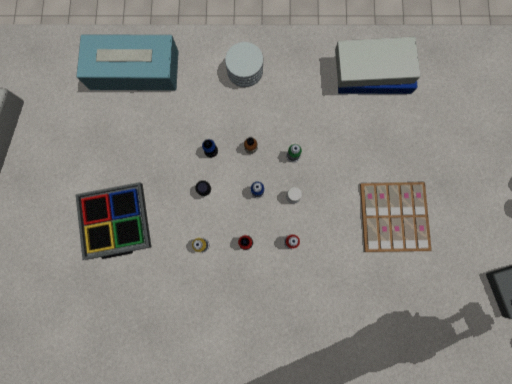

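View pics/side0.png

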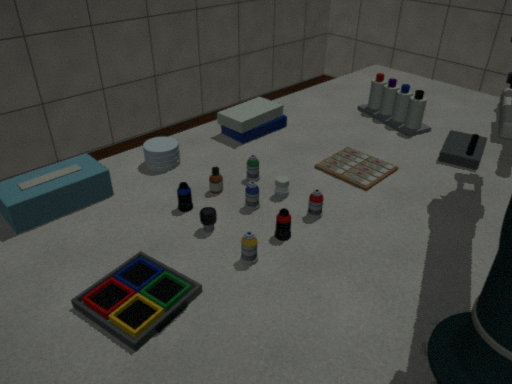

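Top view: the silver lenses are green (294,152), blue (257,189), yellow (200,245) and red (292,241). The black ones are blue (210,149) and red (245,242). The case is at (113,220). Next I localise them from depth.

```bash
cat > loc.py <<'E'
import numpy as np,cv2
from station import viewer
def cloud(c,d,eye=None,R=None):
    i=viewer.camera_info(c);K=i['intrinsics']
    v,u=np.mgrid[:d.shape[0],:d.shape[1]].astype(float)
    x=(u-K[0,2])/K[0,0]*d;y=-(v-K[1,2])/K[1,1]*d
    P=np.stack([x,y,-d],-1)
    return P@(i['rotation'] if R is None else R).T+(i['eye'] if eye is None else eye)
E
python3 - <<'E'
from loc import *
from station import search_frame,tip_of
for c,ctr in [('top',dict(sg=(294,152),sb=(257,189),sy=(200,245),sr=(292,241),bb=(210,149),br=(245,242),brown=(251,145),eyep=(203,188),jar=(294,195))),('side',dict(sg=(253,168),sb=(252,195),sy=(249,248),sr=(316,203),bb=(185,197),br=(283,225),brown=(216,181)))]:
    z=np.load(c+'0.npz');W=cloud(c,z['d']);
    t=W[(z['d']>0)&(abs(W[...,2])<.02)];print(c,'table z median',np.median(t[:,2]))
    for k,(u,v) in ctr.items():
        r=14 if c=='top' else 24
        w=W[v-r:v+r,u-r:u+r].reshape(-1,3)
        hi=w[(w[:,2]>.01)&(w[:,2]<.1)]
        top=hi[hi[:,2]>np.percentile(hi[:,2],98)-.006]
        print(c,k,'all mid',((hi.min(0)+hi.max(0))/2).round(4),'n',len(hi),'top',((top.min(0)+top.max(0))/2).round(4),top.mean(0).round(4),len(top))
for n in ['silver_red','silver_yellow','silver_green','silver_blue','black_red','black_blue','pocket_red','pocket_yellow','pocket_green','pocket_blue']:
    for c in ['top','side']:
        r=tip_of(c,n);print(n,c,[(np.round(q['at'],3).tolist(),round(q['score'],2)) for q in r[:2]])
E
```

```text
top table z median 0.00035083330437457594
top sg all mid [ 0.651  -0.1009  0.0396] n 189 top [ 0.6513 -0.1008  0.0633] [ 0.651  -0.1007  0.0633] 56
top sb all mid [ 0.5634 -0.0167  0.039 ] n 173 top [ 0.5635 -0.017   0.0644] [ 0.5633 -0.0168  0.0642] 45
top sy all mid [0.4359 0.1091 0.0384] n 184 top [0.4358 0.1093 0.0634] [0.4358 0.1086 0.0635] 53
top sr all mid [ 0.4475 -0.0959  0.039 ] n 168 top [ 0.4469 -0.0962  0.0634] [ 0.4468 -0.0961  0.0634] 56
top bb all mid [0.6609 0.0957 0.039 ] n 194 top [0.6619 0.0961 0.0643] [0.6614 0.0963 0.0638] 47
top br all mid [0.4434 0.0085 0.0383] n 158 top [0.444  0.009  0.0632] [0.4438 0.0081 0.0635] 55
top brown all mid [6.68e-01 2.00e-04 3.86e-02] n 186 top [6.697e-01 4.000e-04 6.320e-02] [6.698e-01 4.000e-04 6.260e-02] 42
top eyep all mid [0.5636 0.1065 0.0383] n 198 top [0.5638 0.107  0.0473] [0.5639 0.1064 0.0466] 167
top jar all mid [ 0.5517 -0.0999  0.0299] n 192 top [ 0.552  -0.101   0.0453] [ 0.5521 -0.1007  0.0451] 152
side table z median 0.00014657457304612098
side sg all mid [ 0.6035 -0.0555  0.0383] n 392 top [ 0.6051 -0.0562  0.06
[... 1008 characters left out ...]
1], 0.57)]
silver_blue side [([0.563, -0.014, 0.001], 0.73)]
black_red top [([0.443, 0.011, 0.001], 0.45)]
black_red side [([0.439, 0.007, -0.002], 0.72)]
black_blue top [([0.662, 0.096, -0.001], 0.66), ([0.451, 0.35, 0.004], 0.6)]
black_blue side [([0.662, 0.098, -0.003], 0.94)]
pocket_red top [([0.513, 0.355, 0.003], 0.91)]
pocket_red side [([0.513, 0.353, 0.008], 0.95)]
pocket_yellow top [([0.46, 0.283, 0.005], 0.67)]
pocket_yellow side [([0.445, 0.346, 0.003], 0.7)]
pocket_green top [([0.46, 0.279, 0.006], 0.96)]
pocket_green side [([0.46, 0.279, 0.007], 0.62)]
pocket_blue top [([0.525, 0.297, 0.008], 0.83)]
pocket_blue side [([0.528, 0.292, 0.004], 0.59), ([0.564, -0.018, 0.002], 0.49)]
```

Run:
```python
from loc import *
from station import solver
for c in ['top','side']:
    z=np.load(c+'0.npz');W=cloud(c,z['d']);h=cv2.cvtColor(z['p'],cv2.COLOR_RGB2HSV).astype(int)
    box=(W[...,0]>.38)&(W[...,0]<.6)&(W[...,1]>.2)&(W[...,1]<.45)&(h[...,1]>130)&(h[...,2]>60)&(W[...,2]>.008)
    H=h[...,0];C={}
    for n,m in dict(red=(H<8)|(H>172),yellow=(H>18)&(H<35),green=(H>45)&(H<80),blue=(H>100)&(H<130)).items():
        q=W[box&m];r=cv2.minAreaRect((q[:,:2]*1000).astype(np.float32));C[n]=np.array(r[0])/1000
        print(c,n,len(q),np.round(r[0],1),np.round(r[1],1),round(r[2],1),np.median(q[:,2]).round(4))
    cc=np.mean(list(C.values()),0);print('centre',cc)
    d=C['blue']-C['red'];e=C['green']-C['yellow'];f=C['red']-C['yellow'];g=C['blue']-C['green']
    for k in (d,e,f,g):print(np.linalg.norm(k).round(4),np.degrees(np.arctan2(k[1],k[0])).round(1))
t=np.load('top0.npz')['p'];cv2.imwrite('pics/zoom.png',cv2.resize(t[120:270,70:320,::-1],None,fx=3,fy=3,interpolation=cv2.INTER_CUBIC))
```

```text
top red 302 [513.5 360.2] [62.  68.9] 12.0 0.0199
top yellow 334 [449.1 346.8] [62. 69.] 11.6 0.0196
top green 228 [462.5 281.4] [61.6 67.4] 11.5 0.0201
top blue 235 [526.9 293. ] [61.2 63.1] 11.6 0.0204
centre [0.48799819 0.32035137]
0.0686 -78.8
0.0667 -78.4
0.0658 11.8
0.0654 10.1
side red 327 [513.9 357.5] [64.6 66.2] 11.8 0.02
side yellow 484 [449.3 343.3] [64. 68.] 11.7 0.0196
side green 144 [462.2 280.7] [60.5 61.4] 11.2 0.0199
side blue 188 [527.4 294. ] [62.7 62.9] 12.8 0.0201
centre [0.48819685 0.31885652]
0.065 -78.0
0.064 -78.3
0.0662 12.4
0.0666 11.5
```

View pics/zoom.png

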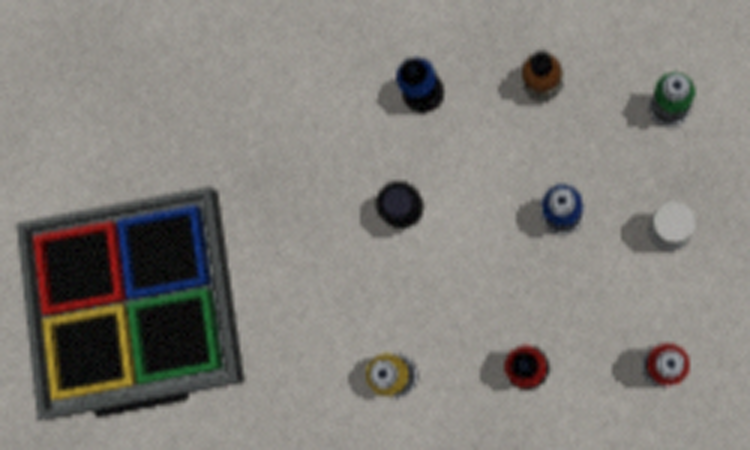

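The silver noses are plain in the zoom. The case centre is about (0.488, 0.3195), yaw 11.7°. Placing with the jaws on the case diagonal clears neighbouring lenses. Now checking IK and clearances.

```bash
cat > plan.py <<'E'
import numpy as np
L=dict(red=(.4465,-.0953),yellow=(.4353,.110),green=(.651,-.1007),blue=(.5625,-.0162))
OB=dict(bb=(.661,.097),br=(.4427,.0095),brown=(.669,.001),eyep=(.5638,.107),jar=(.552,-.1007))
a=np.radians(11.7);u=np.array([np.cos(a),np.sin(a)]);v=np.array([-u[1],u[0]]);c=np.array([.4881,.3195])
P=dict(red=c+.033*(u+v),yellow=c+.033*(v-u),green=c-.033*(u+v),blue=c+.033*(u-v))
def R(deg):
    t=np.radians(deg);s,k=np.sin(t),np.cos(t)
    return np.array([[s,0,k],[-k,0,s],[0,-1,0]])
E
python3 - <<'E'
from plan import *
from station import solver,env
for ang in (56.7,236.7,-33.3,146.7):
    t=np.radians(ang);z=np.array([np.cos(t),np.sin(t)]);x=np.array([z[1],-z[0]])
    print('ANG',ang)
    for n in L:
        q=np.array(L[n]);cl=[]
        for m,o in list(OB.items())+[(k,w) for k,w in L.items() if k!=n]:
            d=np.array(o)-q;dz=abs(d@z);dx=abs(d@x)
            cl.append(np.hypot(max(dz-64e-3,0),max(dx-.012,0))-.018)
        j=[solver.inverse_kinematics([*p,h],R(ang)) for p in (q,P[n]) for h in (.016,.16)]
        print(n,'clear',min(cl).round(3),[None if k is None else np.round(k,2).tolist() for k in j[::1]])
E
```

```text
ANG 56.7
red clear 0.035 [[0.57, 0.55, -0.51, 2.16, 0.51, 0.55, 0.66], [0.7, 0.29, -0.64, 2.08, 0.23, 0.84, 0.91], [-0.02, 0.94, -0.95, 1.73, 0.92, 0.98, -0.35], [0.04, 0.76, -1.06, 1.66, 0.72, 1.16, -0.22]]
yellow clear 0.034 [[0.1, 0.54, -0.5, 2.18, 0.5, 0.54, 0.21], [0.58, 0.42, -1.07, 2.08, 0.47, 0.91, 0.24], [-0.12, 0.79, -0.8, 1.89, 0.78, 0.81, -0.35], [-0.01, 0.59, -0.94, 1.82, 0.56, 1.02, -0.19]]
green clear 0.024 [[0.51, 0.82, -0.59, 1.66, 0.57, 0.84, 0.66], [0.54, 0.64, -0.64, 1.59, 0.42, 1.05, 0.77], [0.09, 0.83, -0.94, 1.95, 0.9, 0.86, -0.35], [0.2, 0.62, -1.08, 1.87, 0.63, 1.04, -0.15]]
blue clear 0.01 [[0.48, 0.73, -0.68, 1.9, 0.66, 0.75, 0.41], [0.53, 0.5, -0.73, 1.83, 0.4, 0.96, 0.62], [-0.06, 0.79, -0.69, 1.8, 0.68, 0.81, -0.11], [0.21, 0.79, -1.17, 1.72, 0.78, 1.18, -0.18]]
ANG 236.7
red clear 0.035 [[0.15, 0.48, -0.02, 2.19, 0.02, 0.47, -2.03], [0.28, 0.23, -0.17, 2.1, 0.05, 0.82, -2.06], [-1.13, 0.77, 0.66, 1.81, -0.65, 0.78, -2.29], [-1.29, 0.62, 0.89, 1.75, -0.55, 1.04, -2.35]]
yellow clear 0.034 [[-0.13, 0.49, -0.23, 2.19, 0.23, 0.48, -2.69], [0.17, 0.26, -0.55
[... 1426 characters left out ...]
06, 0.69, 1.03, 2.07], [0.06, 1.05, -1.12, 1.73, 1.07, 1.1, 1.14], [0.14, 0.95, -1.33, 1.66, 0.95, 1.32, 1.2]]
yellow clear 0.05 [[0.66, 1.07, -1.34, 2.15, 1.25, 1.12, 1.2], [0.72, 0.58, -1.3, 2.07, 0.67, 1.01, 1.63], [0.07, 0.99, -1.12, 1.88, 1.07, 1.03, 1.03], [0.17, 0.85, -1.32, 1.81, 0.88, 1.23, 1.14]]
green clear 0.028 [[0.86, 1.27, -1.34, 1.64, 1.27, 1.33, 1.86], [0.86, 1.0, -1.33, 1.57, 0.99, 1.37, 1.98], [0.2, 0.96, -1.12, 1.94, 1.07, 1.0, 1.11], [0.31, 0.8, -1.32, 1.87, 0.85, 1.19, 1.25]]
blue clear 0.039 [[0.84, 1.19, -1.34, 1.88, 1.26, 1.25, 1.61], [0.86, 0.84, -1.32, 1.82, 0.88, 1.23, 1.82], [0.18, 1.03, -1.12, 1.79, 1.07, 1.07, 1.21], [0.27, 0.91, -1.33, 1.72, 0.93, 1.29, 1.29]]
```

```bash
cat > go.py <<'E'
import sys
from plan import *
from station import env,effector,viewer
A=R(-33.3);H=.15
def st(m):
    s=env.sense();print(m,'t',round(s['t'],2),'p',np.round(s['ee_pos'],4),'w',round(s['gripper_width'],4),'F',np.round(s['wrist_force'],1));return s
def pick(n):
    q=L[n];env.reach([*q,H],A);st('above')
    env.movel([*q,.014],A,rate=.12);st('down')
    effector.grasp(squeeze=25);s=st('grasp')
    if not .026<s['gripper_width']<.034: raise SystemExit('bad width')
    env.movel([*q,H],A,rate=.15);return st('lift')
def place(n):
    p=P[n];env.movel([*p,H],A,rate=.22);s=st('over')
    if not .026<s['gripper_width']<.034: raise SystemExit('lost')
    env.movel([*p,.04],A,rate=.15);env.movel([*p,.0265],A,rate=.03);st('set')
    effector.release();st('rel')
    env.movel([*p,H],A,rate=.15);st('up')
E
python3 - <<'E'
from go import *
import cv2
pick('red')
for c in('top','side'):
    p,d=viewer.read_camera(c);cv2.imwrite(f'pics/{c}1.png',p[:,:,::-1])
E
```

```text
above t 3.06 p [ 0.4467 -0.0966  0.1501] w 0.0919 F [-0.7 -0.3  0.6]
down t 4.34 p [ 0.447  -0.0954  0.0145] w 0.092 F [ 0.4  0.2 -0.7]
grasp t 5.3 p [ 0.4464 -0.0952  0.014 ] w 0.0296 F [-0.3  0.2  0.5]
lift t 6.36 p [ 0.4458 -0.0952  0.1492] w 0.0293 F [-0.3  0.1 -1.6]
```

View pics/side1.png

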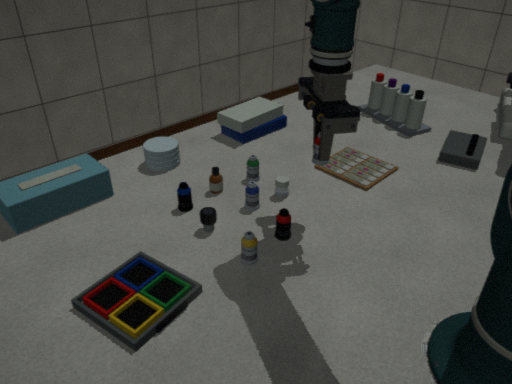

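The red silver lens hangs upright in the fingers at (320,150), the rest is undisturbed, and the width of 29.3 mm matches the barrel. Now placing it.

Run:
```python
from go import *
import cv2
place('red')
for c in('top','side'):
    p,d=viewer.read_camera(c);cv2.imwrite(f'pics/{c}2.png',p[:,:,::-1])
```

```text
over t 8.69 p [0.514  0.3574 0.15  ] w 0.0296 F [-0.5 -0.1 -1.6]
set t 10.18 p [0.5137 0.3586 0.0264] w 0.0291 F [ 0.6  0.9 -0.4]
rel t 11.18 p [0.5137 0.3585 0.0265] w 0.0922 F [ 0.5 -1.   0.4]
up t 12.16 p [0.5132 0.3579 0.149 ] w 0.0919 F [-0.7  0.1 -0.2]
```

View pics/side2.png

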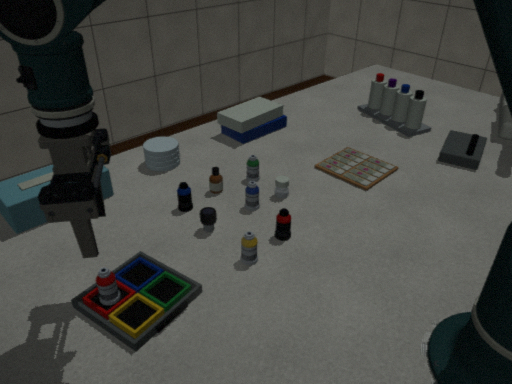

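The red lens stands upright in the red pocket at (108,288). Continuing with the others.

Run:
```python
from go import *
import cv2
for n in('yellow','blue'):
    pick(n);place(n)
for c in('top','side'):
    p,d=viewer.read_camera(c);cv2.imwrite(f'pics/{c}3.png',p[:,:,::-1])
```

```text
above t 13.28 p [0.4362 0.1113 0.1504] w 0.0922 F [0.7 0.5 0.9]
down t 14.56 p [0.4358 0.1102 0.0145] w 0.0917 F [-0.3 -0.5 -0. ]
grasp t 15.52 p [0.4352 0.11   0.014 ] w 0.0295 F [-0.3 -0.3  0.5]
lift t 16.57 p [0.4346 0.1097 0.1493] w 0.0293 F [ 0.  -0.3 -2.3]
over t 17.79 p [0.4492 0.3436 0.1496] w 0.0294 F [-0.2  0.2 -1.5]
set t 19.27 p [0.449  0.3452 0.0264] w 0.0296 F [ 0.3  0.1 -0.3]
rel t 20.28 p [0.4491 0.3451 0.0265] w 0.0921 F [-0.4  0.3  0.6]
up t 21.26 p [0.4487 0.3445 0.1492] w 0.0919 F [ 0.5 -0.1 -1. ]
above t 22.67 p [ 0.5625 -0.0143  0.15  ] w 0.0918 F [0.  1.3 0.3]
down t 23.95 p [ 0.5631 -0.0161  0.0147] w 0.0919 F [-0.8  0.2 -0.2]
grasp t 24.91 p [ 0.5626 -0.0162  0.014 ] w 0.0294 F [ 0.1 -0.3  0.4]
lift t 25.97 p [ 0.5617 -0.0163  0.1491] w 0.0294 F [-0.4  0.  -1.4]
over t 27.53 p [0.5276 0.2924 0.1498] w 0.0292 F [ 0.6 -0.8 -1.4]
set t 29.02 p [0.527  0.2939 0.0264] w 0.0294 F [-0.4  0.4 -1.8]
rel t 30.02 p [0.5271 0.2939 0.0265] w 0.0918 F [-0.8  0.1  0.9]
up t 31.0 p [0.5266 0.2933 0.1491] w 0.0917 F [ 0.1 -0.3  0.2]
```

View pics/side3.png

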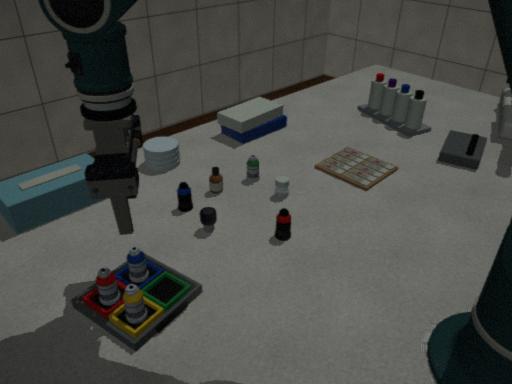

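Red (108,288), yellow (135,305) and blue (138,265) stand upright in their pockets. Both black lenses are unmoved at (185,197) and (283,225). Last is green, then back away and verify.

Run:
```python
from go import *
from loc import cloud
import cv2
pick('green');place('green')
env.reach([.5,-.25,.25],A);env.pause(.5);st('away')
for c in('top','side'):
    p,d=viewer.read_camera(c);cv2.imwrite(f'pics/{c}4.png',p[:,:,::-1])
    W=cloud(c,d).reshape(-1,3)
    B=dict(P,black_b=(.661,.097),black_r=(.4427,.0095))
    for n,q in B.items():
        q=np.array(q)
        w=W[(np.hypot(*(W[:,:2]-q).T)<.025)&(W[:,2]>.03)];
        zm=np.percentile(w[:,2],97);t=w[w[:,2]>zm-.005];m=(t.min(0)+t.max(0))/2
        print(c,n,'top z',zm.round(4),'off mm',((m[:2]-q)*1000).round(1))
    if c=='top': cv2.imwrite('pics/z4.png',cv2.resize(p[120:270,70:320,::-1],None,fx=3,fy=3))
```

```text
above t 32.62 p [ 0.6511 -0.0983  0.1501] w 0.0921 F [0.4 1.  0.7]
down t 33.91 p [ 0.6517 -0.1007  0.0149] w 0.0915 F [-0.8 -1.  -0.3]
grasp t 34.87 p [ 0.651  -0.1007  0.014 ] w 0.0293 F [-0.5 -0.4  0.2]
lift t 35.92 p [ 0.6502 -0.1008  0.1489] w 0.0295 F [-0.   0.1 -1.1]
over t 38.01 p [0.463  0.2796 0.1499] w 0.0296 F [ 0.7  0.4 -1.6]
set t 39.49 p [0.4624 0.2805 0.0264] w 0.0294 F [ 0.8 -1.  -1.1]
rel t 40.5 p [0.4625 0.2805 0.0265] w 0.092 F [0.4 0.9 0.4]
up t 41.48 p [0.462  0.28   0.1492] w 0.092 F [ 0.  -1.4  0.9]
away t 43.92 p [ 0.5001 -0.2499  0.25  ] w 0.0919 F [-0.4 -0.1  0.5]
top red top z 0.0761 off mm [ 0.2 -1.4]
top yellow top z 0.077 off mm [ 1.3 -1.5]
top green top z 0.0769 off mm [ 0.8 -0.8]
top blue top z 0.0768 off mm [ 0.2 -2.8]
top black_b top z 0.0663 off mm [-0.5 -1. ]
top black_r top z 0.066 off mm [ 0.2 -1.6]
side red top z 0.0754 off mm [-0.5  0.3]
side yellow top z 0.0758 off mm [-1.3  0.8]
side green top z 0.0755 off mm [-0.6  1. ]
side blue top z 0.0757 off mm [-1.2  1.6]
side black_b top z 0.0644 off mm [-1.7  1.6]
side black_r top z 0.0647 off mm [-1.2  0.5]
```

View pics/z4.png

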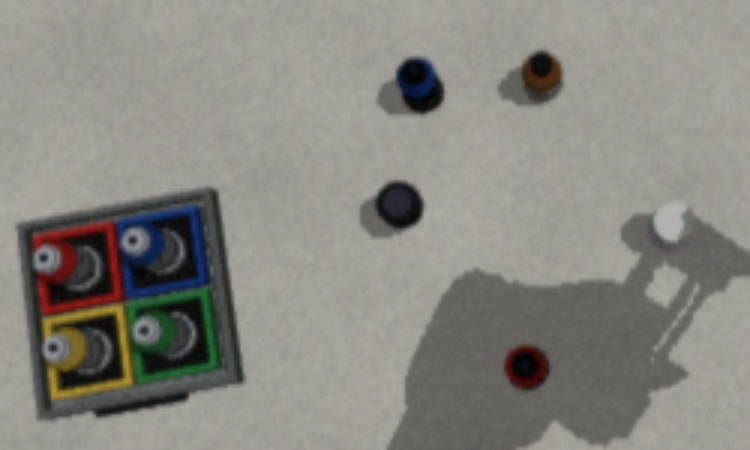

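View pics/side4.png

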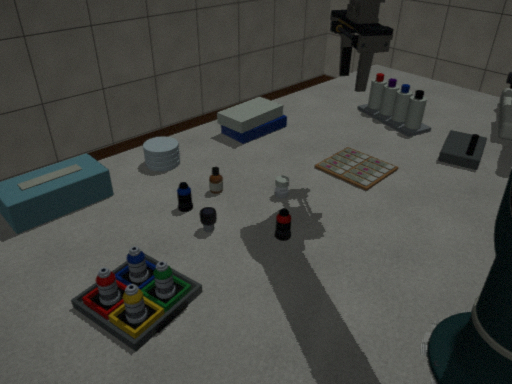

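All four stand upright in their own pockets: tops at 75–77 mm, where 75 mm is expected, and within 3 mm of centre. The black ones are unmoved, and the arm is clear.

```bash
python3 -c "
from station import workorder
print(workorder.finish_job())"
```

```text
the job is handed in; nothing more can be done
None
```

All four silver objectives are in the lens case, each standing upright in the pocket of its band colour. I handed the job in at about 44 s on the robot clock, against the 102 s limit. The hand-in gave no verdict.

I placed each one with the jaws along the case diagonal, so the open fingers stayed clear of the lenses already in the case.

Last checks, using the top and side cameras after backing the arm away:
- **Silver lenses:** their tops are at 75–77 mm, where 75 mm is expected if they stand on the pocket floor. Each is within about 3 mm of its pocket centre.
- **Black lenses:** both are upright and within about 2.5 mm of where they started, which is within the calibration error.
- **Arm:** it is touching nothing.

The two cameras differed by up to about 4.5 mm on the lens positions, well inside the 15 mm and 20 mm limits. The early network look-ups also misnamed a few things. For example, the best match for silver blue in the top view was the silver red lens. I used my own depth and colour measurements instead. None of the last checks failed.

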